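# Put the sockets back on their rail in order of size

## Robot

A 6-joint arm with a two-finger parallel gripper is mounted at the origin on a cart in front of the work surface, level with it; the furniture and walls round the work are solid. World frame = base frame: x ahead of the robot, y to its left, z up, the work surface at z = 0. Lengths are in m, angles in rad, forces in N, time in s.
With the tool pointing down it reaches from about 0.35 to 0.875 m from the base axis. Payload 15.5 kg.
Tool frame: the origin (TCP) lies midway between the tips of the shut fingers; the grasp point (between the pads) lies 19 mm behind it; z points along the fingers, y is the direction in which the jaws open and shut (so a half turn about z gives the same grasp; the last joint's range is limited). The gripper opens to 85 mm and grips with 20 to 120 N. Pads are 22 mm wide; open, the fingers measure 114 mm over their backs; the gripper's body (76 mm by 85 mm) begins 54 mm behind the grasp point. The pads swing forward as they close: fully open they stand 13 mm farther back than shut.
Start: joints at [1.085, 0.494, 1.345, -0, 1.302, -0.096], TCP at [0.238, 0.578, 0.231] pointing down, gripper open.
Joint ranges: [-2.91, 2.91], [-0.82, 2.16], [0.22, 2.67], [-1.22, 4.37], [0.12, 2.79], [-3.08, 3.08]. Speed limits (rad/s): [1.89, 1.89, 2.57, 3.01, 3.01, 3.01].

## Interface

Orientations are given as [roll, pitch, yaw] about the fixed x, y, z axes, in that order (R = Rz(yaw) Ry(pitch) Rx(roll)).
In Python, from workcell import arm, imaging, workorder gives the robot as it stands.
- The arm moves only by the tool move_arm, never from a script. Its argument "rows" is a list of rows, each a list of 3 entries, a list of its own where there are three numbers: the shift along the tool's x, y, z in mm, then the turn, a rotation vector about the tool's x, y, z in rad, then the finger opening in mm, from 0 to 85.4. In form: [[[tx, ty, tz], [wx, wy, wz], gripper], ...]. A call has exactly 5 rows; each row shifts and turns the commanded pose from where the row before left it, along the tool's axes as they then stand; what a row does not reach is not made up. A row lasts 1/10 s, in which the tool goes at most 50 mm and 8.59 degrees, less where a joint would pass 70% of its speed; a pose out of reach is approached as far as the arm can. A call with a gripper value outside its range is refused whole. The fingers move at their own pace and stop on an object; "force" is the grip in N (left out, the last holds). Time passes only in rows, so rows that do not move let the fingers close, or fill a call up. It gives the time, the measured TCP pose, the force and the opening at its end, in the units of the state.
- arm.observe(): the state, without advancing time (a new reading comes with each control period).
- imaging.get_image(name): name is "scene" or "top"; returns the picture (400x640x3 uint8, blue, green, red); there is no depth.
- imaging.calibration(name): a dict with "fx", "fy", "cx", "cy" (pixels), "D" ([k1, k2, p1, p2, k3] as OpenCV has them; the pictures are not rectified), "xyz" and "rotation" of the camera in the world. Camera axes: x right, y up, looking along -z (the intrinsics and any distortion apply to the point x, -y, -z); pixel columns grow to the right and rows downward; lengths in m; the calibration is good to about 2 mm. A picture is of the moment at which its call begins. calibration takes no time and is no camera call.
- workorder.close_job(): hands the job in, once; it reports no verdict.
The state is a dict: "time": time; "joints": joint angles; "dq": joint speeds; "tau": joint torques, N m; "tcp_pos": TCP position; "orientation": TCP orientation; "force": force on the tool from outside, world axes, zero at the start; "wrist_torque": the same for the moment, N m; "grip_width": finger opening in m.
Only numpy, scipy, OpenCV 4.12 (cv2) and the standard library are available. Lean on these libraries where they do the work, as an engineer would, in place of code of your own. Each camera call takes 0.05 s, during which the arm holds its last target. There are 200 camera calls.

## Task

Put the four loose wrench sockets back on the socket rail in order of size: the largest on the pad next to the upright end stop, then each smaller one on the next pad along, the smallest farthest from the stop. Stand each upright, mouth up, in the middle of its pad, and leave the tape measure where it lies.

Things in the scene. Friction and masses are not known exactly. Their poses are not given: they have to be found in the camera images.
- socket_xl: largest of four loose bright-steel hexagon wrench sockets: a plain upright cylinder 50 mm in diameter and 64 mm tall, standing on its closed end on the bench with its open mouth up; round, so any grasp direction serves. Origin: centre of its underside; z: its axis, upward.
- socket_l: second largest of four loose bright-steel hexagon wrench sockets: a plain upright cylinder 42 mm in diameter and 56 mm tall, standing on its closed end on the bench with its open mouth up; round, so any grasp direction serves. Origin: centre of its underside; z: its axis, upward.
- socket_m: second smallest of four loose bright-steel hexagon wrench sockets: a plain upright cylinder 34 mm in diameter and 48 mm tall, standing on its closed end on the bench with its open mouth up; round, so any grasp direction serves. Origin: centre of its underside; z: its axis, upward.
- socket_s: smallest of four loose bright-steel hexagon wrench sockets: a plain upright cylinder 26 mm in diameter and 40 mm tall, standing on its closed end on the bench with its open mouth up; round, so any grasp direction serves. Origin: centre of its underside; z: its axis, upward.
- seat_a: one of four identical flat round black rubber pads (56 mm across, 3 mm thick, thin grey ring round the foot) at 70 mm pitch along a fixed low aluminium rail (356 x 62 mm). Which letter lies where in the row changes with each start. Origin: centre of the pad's underside, on the rail's top 12 mm above the bench; the pad's top is 15 mm above the bench. x points along the rail.
- seat_b: one of four identical flat round black rubber pads (56 mm across, 3 mm thick, thin grey ring round the foot) at 70 mm pitch along a fixed low aluminium rail (356 x 62 mm). Which letter lies where in the row changes with each start. Origin: centre of the pad's underside, on the rail's top 12 mm above the bench; the pad's top is 15 mm above the bench. x points along the rail.
- seat_c: one of four identical flat round black rubber pads (56 mm across, 3 mm thick, thin grey ring round the foot) at 70 mm pitch along a fixed low aluminium rail (356 x 62 mm). Which letter lies where in the row changes with each start. Origin: centre of the pad's underside, on the rail's top 12 mm above the bench; the pad's top is 15 mm above the bench. x points along the rail.
- seat_d: one of four identical flat round black rubber pads (56 mm across, 3 mm thick, thin grey ring round the foot) at 70 mm pitch along a fixed low aluminium rail (356 x 62 mm). Which letter lies where in the row changes with each start. Origin: centre of the pad's underside, on the rail's top 12 mm above the bench; the pad's top is 15 mm above the bench. x points along the rail.
- end_stop: upright dark steel plate with a rounded head, fixed on one end of the rail (either end, it changes): 10 mm thick along the rail, 56 mm wide across it, top 66 mm above the bench, 55.5 mm beyond the nearest pad's centre, in line with the row. The other end has only a flat 6 mm cap. Origin: centre of its foot, on the rail's top; x: along the rail.
- tape_measure: black and orange pocket tape measure, 88 x 86 x 40 mm, loose on the bench beyond the rail's right end. Origin: centre of its underside. A bystander. (Also there, fixed and not listed: a hot-air tool leaning on a stand, 0.21 m high, nozzle at about x 0.54, y 0.04, slanting up to x 0.67, y -0.1.)
Things that resemble listed ones, but are neither listed nor needed, are in the scene too. What is shaped like the socket_s but green is not meant. Leave any turquoise look-alike of the socket_m alone.

How it is judged:
By the outcome, as a careful person would: the job done as asked, in the order asked, and still so for the second after the job is handed in, with the robot touching nothing.
It also fails if it takes over 93 s, if anything falls off the work surface, if the arm or the gripper's body presses on something with over 40 N, if the wrist force passes 120 N, or if a joint passes its speed limit or range.

## Working session

There is one attempt and no reset: what is moved stays moved. The work goes in short steps, Python scripts to look and compute and a tool call to move; the robot and the scene stay as the last step left them, time stands still between calls to the robot, and variables do not carry over. Pictures are saved under pics/ and viewed, about 12 in all and at most 16, crops included, and the job is handed in when it is done.

Besides the shell and the picture viewer there is one more tool, called after "Request:" as name([rows], argument=value, ...), one row to a line, values as JSON. move_arm: Moves the arm, as the interface text tells. Its arguments: {"type":"object","properties":{"rows":{"type":"array"},"force":{"type":"number"}},"required":["rows"]}

```bash
mkdir -p pics; ls; python3 - <<'E'
from workcell import arm, imaging
import cv2
print(arm.observe())
for n in("scene","top"):
    print(n,imaging.calibration(n)); cv2.imwrite(f"pics/{n}0.png",imaging.get_image(n))
E
```

```text
pics
{'time': 0.0, 'joints': array([ 1.08450031e+00,  4.94177279e-01,  1.34613390e+00,  3.56400205e-05,
        1.30247803e+00, -9.55205905e-02]), 'dq': array([ 1.68198304e-03, -5.42738568e-05,  8.07527650e-05,  5.29567207e-05,
       -8.92909753e-04,  1.52813038e-03]), 'tau': array([-1.31419150e-03, -8.82147932e+01, -3.83863235e+01, -3.48151571e-04,
        1.00898652e-02,  2.82806525e-05]), 'tcp_pos': array([0.23789853, 0.57757112, 0.23070298]), 'orientation': array([-3.14040484e+00, -1.48318189e-04,  2.75080767e+00]), 'force': array([ 0.17154012, -0.57134691, -0.96178801]), 'wrist_torque': array([ 0.00262088,  0.00035881, -0.00456792]), 'grip_width': 0.08542412842306975}
scene {'fx': 511.8167507552198, 'fy': 511.8167507552198, 'cx': 316.06909673664586, 'cy': 200.29274586908286, 'D': array([-0.09967061,  0.        ,  0.        ,  0.        ,  0.        ]), 'xyz': array([-0.18914548,  0.60281601,  0.58795708]), 'rotation': array([ 1.01428031,  0.00632407, -2.1808983 ])}
top {'fx': 413.49562479433666, 'fy': 413.49562479433666, 'cx': 312.78144239474454, 'cy': 197.78878431408813, 'D': array([-0.09493585,  0.        ,  0.        ,  0.        ,  0.        ]), 'xyz': array([0.45610209, 0.08671722, 0.96614144]), 'rotation': array([ 0.11655975,  0.02662471, -1.54652912])}
```

View pics/top0.png

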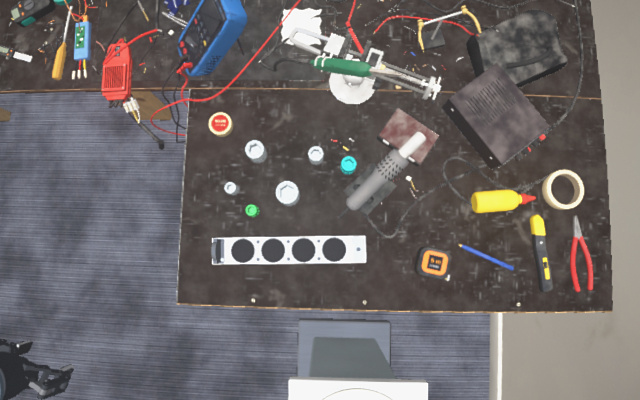

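View pics/scene0.png

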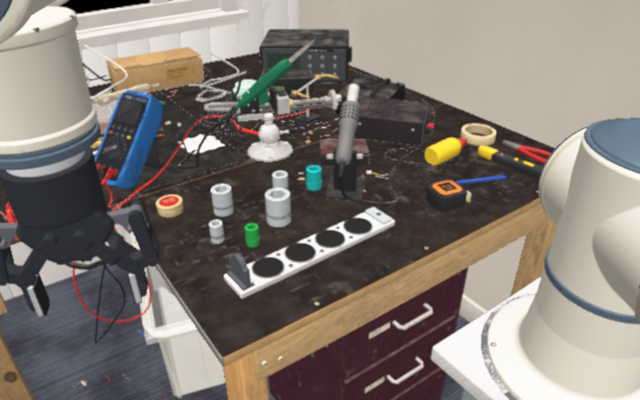

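The top view shows the end stop at the rail's left end (px 218,250), pads at about (242..333,250), XL (287,193), L (256,151), M (316,155) and S (231,188). The green (252,210) and turquoise (348,164) ones are decoys. I'll enlarge both views.

```bash
cat > h.py <<'E'
import numpy as np, cv2
from scipy.spatial.transform import Rotation as R
from workcell import arm, imaging
def cam(n):
    c=imaging.calibration(n); K=np.array([[c['fx'],0,c['cx']],[0,c['fy'],c['cy']],[0,0,1]])
    return K,np.array(c['D']),np.array(c['xyz']),R.from_euler('xyz',c['rotation']).as_matrix()
def ray(n,uv,z):
    K,D,p,M=cam(n); q=cv2.undistortPoints(np.array([[uv]],float),K,D)[0,0]
    d=M@np.array([q[0],-q[1],-1]); return p+d*(z-p[2])/d[2]
def proj(n,P):
    K,D,p,M=cam(n); q=(np.atleast_2d(P)-p)@M*np.array([1,-1,-1])
    return cv2.projectPoints(q,np.zeros(3),np.zeros(3),K,D)[0][:,0]
def crop(n,x,y,w,h,s,f,im=None):
    im=imaging.get_image(n) if im is None else im
    cv2.imwrite(f,cv2.resize(im[y:y+h,x:x+w],None,fx=s,fy=s,interpolation=cv2.INTER_CUBIC))
E
python3 - <<'E'
from h import *
t=cv2.imread('pics/top0.png'); s=cv2.imread('pics/scene0.png')
crop('top',205,135,160,135,5,'/tmp/t.png',t); im=cv2.imread('/tmp/t.png'); cv2.imwrite('pics/tc.png',im[:600])
crop('top',205,225,160,50,5,'pics/tr.png',t)
crop('scene',190,150,210,150,3.8,'pics/sc.png',s)
E
```

```text
(no output)
```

View pics/tc.png

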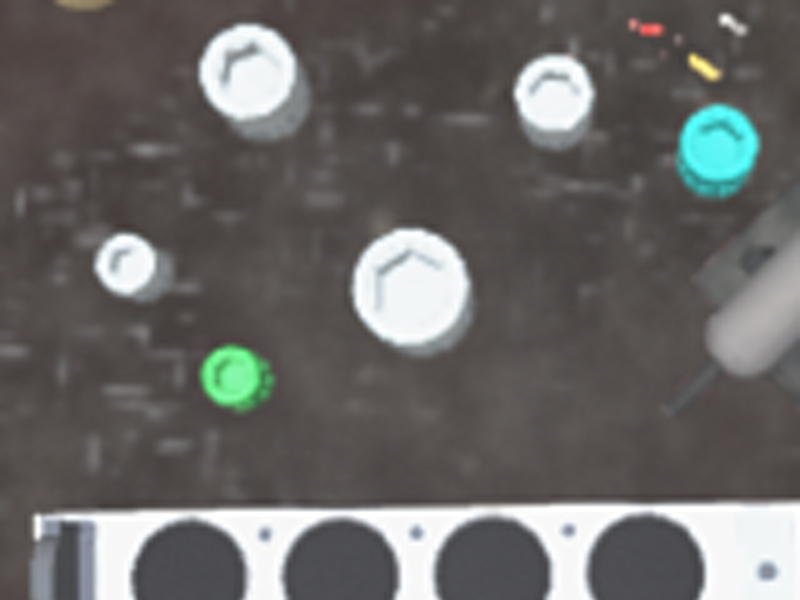

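View pics/tr.png

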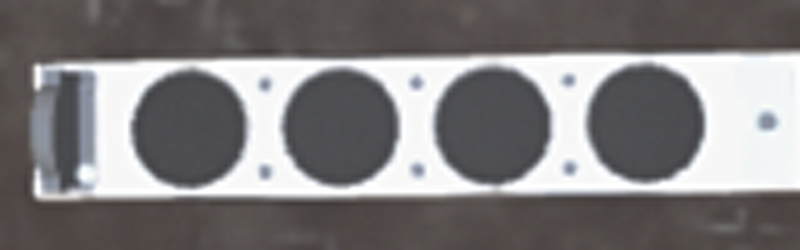

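View pics/sc.png

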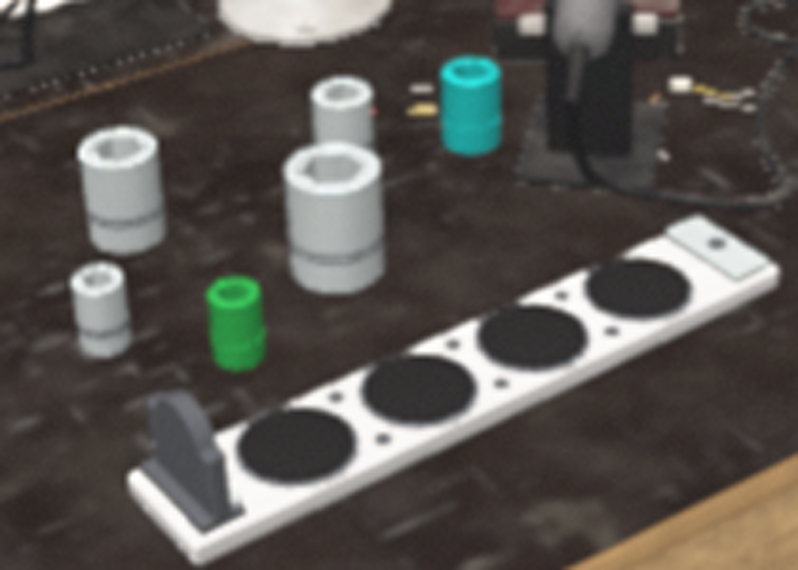

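In the top crop the socket rims are XL (411,288), L (248,73), M (554,93), S (126,264). The pads are at (190,128), (341,127), (493,126), (646,124) in the rail crop. I'll check these against the scene crop readings.

```bash
python3 - <<'E'
from h import *
f=lambda x,y,ox,oy,s:(ox+(x+.5)/s-.5,oy+(y+.5)/s-.5)
T=dict(XL=((411,288),.064,(334,168)),L=((248,73),.056,(119,148)),M=((554,93),.048,(342,93)),S=((126,264),.04,(98,280)),
 p1=((190,128),.015,(297,445)),p2=((341,127),.015,(419,389)),p3=((493,126),.015,(533,337)),p4=((646,124),.015,(638,289)))
for k,(a,z,b) in T.items():
    oy=225 if k[0]=='p' else 135
    A=ray('top',f(*a,205,oy,5),z);B=ray('scene',f(*b,190,150,3.8),z)
    print(k,A.round(4),B[:2].round(4),'r',np.hypot(*A[:2]).round(3))
    s=arm.observe()
print(R.from_euler('xyz',s['orientation']).as_matrix().round(3))
E
```

```text
XL [0.5724 0.1709 0.064 ] [0.5673 0.1712] r 0.597
L [0.67   0.2489 0.056 ] [0.6646 0.2486] r 0.715
M [0.6649 0.1103 0.048 ] [0.6589 0.111 ] r 0.674
S [0.5838 0.3041 0.04  ] [0.5781 0.3042] r 0.658
p1 [0.442  0.2734 0.015 ] [0.4358 0.2739] r 0.52
p2 [0.4443 0.2036 0.015 ] [0.4385 0.2045] r 0.489
p3 [0.4466 0.1338 0.015 ] [0.4408 0.1349] r 0.466
p4 [0.4492 0.0638 0.015 ] [0.4432 0.0659] r 0.454
[[-0.925  0.381 -0.001]
 [ 0.381  0.925 -0.001]
 [ 0.    -0.001 -1.   ]]
```

Request:
move_arm([
  [[0,0,20],[0,0,-0.142],75],
  [[0,0,20],[0,0,-0.142],75],
  [[0,0,20],[0,0,-0.142],75],
  [[0,0,20],[0,0,0],75],
  [[0,0,0],[0,0,0],75],
], force=60)

```text
time: 0.6
tcp_pos: [0.2373, 0.5764, 0.1486]
orientation: [-3.137, -0.002, -3.107]
force: [0.6, -0.4, 0.3]
grip_width: 0.0751
```

Request:
move_arm([
  [[-26.5,-34.8,0],[0,0,0],75],
  [[-26.5,-34.8,0],[0,0,0],75],
  [[-26.5,-34.8,0],[0,0,0],75],
  [[-26.5,-34.8,0],[0,0,0],75],
  [[-26.5,-34.8,0],[0,0,0],75],
])

```text
time: 1.1
tcp_pos: [0.3778, 0.4075, 0.1524]
orientation: [3.141, 0.001, -3.107]
force: [0.9, -0.1, 1.1]
grip_width: 0.0754
```

```bash
cat > d.py <<'E'
import sys
from h import *
s=arm.observe(); M=R.from_euler('xyz',s['orientation']).as_matrix()
print(round(s['time'],2),s['tcp_pos'].round(4),s['orientation'].round(4),s['grip_width'].round(4),s['joints'].round(2),s['force'].round(1))
ty=np.array([-.0344,.9994,0]);tz=np.array([0,0,-1.]);W=np.c_[np.cross(ty,tz),ty,tz]
print('turn',R.from_matrix(M.T@W).as_rotvec().round(4))
p=s['tcp_pos']
for a in sys.argv[1:]:
    q=np.array(eval(a)); print(a,'shift mm',((q-p)@M*1000).round(1)); p=q
E
python3 d.py .5698,.1710,.15
```

```text
Traceback (most recent call last):
  File "d.py", line 4, in <module>
    print(round(s['time'],2),s['tcp_pos'].round(4),s['orientation'].round(4),s['grip_width'].round(4),s['joints'].round(2),s['force'].round(1))
                                                                             ^^^^^^^^^^^^^^^^^^^^^
AttributeError: 'float' object has no attribute 'round'
```

```bash
sed -i "s/s\['grip_width'\].round(4)/round(s['grip_width'],4)/" d.py; python3 d.py .5698,.1710,.15
```

```text
1.1 [0.3778 0.4075 0.1524] [ 3.1409e+00  9.0000e-04 -3.1070e+00] 0.0754 [ 0.72  0.49  1.61 -0.    1.04 -0.89] [ 0.9 -0.1  1.1]
turn [0.0007 0.0009 0.0002]
.5698,.1710,.15 shift mm [-183.7 -243.     2.4]
```

Request:
move_arm([
  [[-26.5,-34.8,0],[0,0,0],75],
  [[-26.5,-34.8,0],[0,0,0],75],
  [[-26.5,-34.8,0],[0,0,0],75],
  [[-26.5,-34.8,0],[0,0,0],75],
  [[-26.5,-34.8,0],[0,0,0],75],
])

```text
time: 1.6
tcp_pos: [0.5165, 0.238, 0.1524]
orientation: [3.141, 0.001, -3.107]
force: [-0.3, 1.5, 0.9]
grip_width: 0.0754
```

Request:
move_arm([
  [[-26.5,-34.8,0],[0,0,0],75],
  [[-26.5,-34.8,0],[0,0,0],75],
  [[0,0,0],[0,0,0],75],
  [[0,0,0],[0,0,0],75],
  [[0,0,0],[0,0,0],75],
])

```text
time: 2.1
tcp_pos: [0.5701, 0.1723, 0.1517]
orientation: [3.141, -0.0, -3.106]
force: [0.5, 0.6, -0.6]
grip_width: 0.075
```

```bash
python3 d.py .5698,.1710,.15; python3 -c "
from h import *
print(proj('top',[.5698,.171,.07]),proj('scene',[.5698,.171,.1]))
crop('top',220,130,140,100,5,'pics/h1.png');crop('scene',180,60,200,150,4,'pics/h2.png')"
```

```text
2.1 [0.5701 0.1723 0.1517] [ 3.1414e+00 -1.0000e-04 -3.1063e+00] 0.075 [ 0.19  0.54  1.51  0.    1.09 -1.41] [ 0.5  0.6 -0.6]
turn [ 0.0002 -0.0001  0.0009]
.5698,.1710,.15 shift mm [ 0.4 -1.3  1.7]
[[286.47857478 192.99906156]] [[276.11223356 177.44420581]]
```

View pics/h2.png

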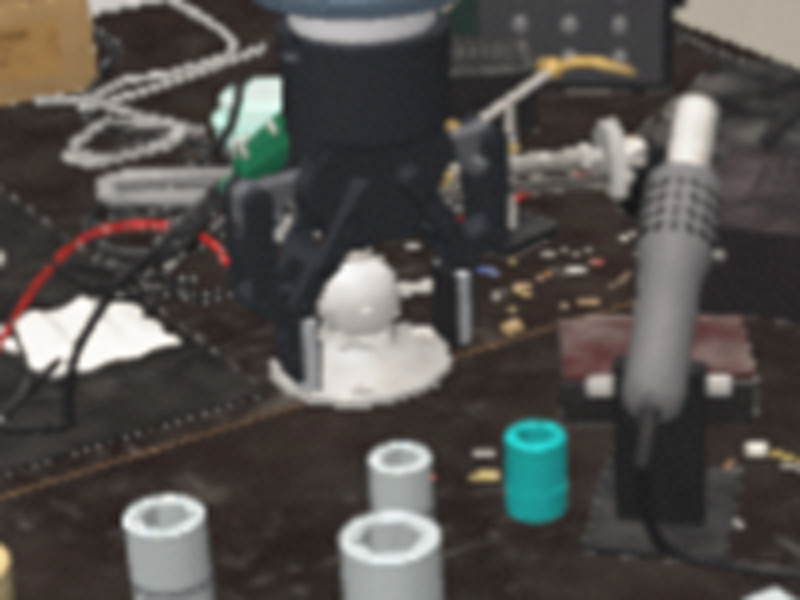

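The scene view shows the open jaws (pads at 310,355 and 463,305 in the crop) standing above XL (390,540), as planned. Descending and gripping.

Request:
move_arm([
  [[0,-1.3,30],[0,0,0],75],
  [[0,0,35],[0,0,0],75],
  [[0,0,35],[0,0,0],75],
  [[0,0,25],[0,0,0],75],
  [[0,0,8],[0,0,0],75],
])

```text
time: 2.7
tcp_pos: [0.5688, 0.171, 0.0161]
orientation: [-3.141, -0.004, -3.105]
force: [0.8, 0.3, 0.3]
grip_width: 0.075
```

Request:
move_arm([
  [[0,0,0],[0,0,0],75],
  [[0,0,0],[0,0,0],40],
  [[0,0,0],[0,0,0],40],
  [[0,0,0],[0,0,0],40],
  [[0,0,0],[0,0,0],40],
], force=60)

```text
time: 3.2
tcp_pos: [0.5715, 0.1707, 0.0201]
orientation: [3.141, 0.003, -3.106]
force: [-1.5, 0.7, 9.7]
grip_width: 0.0492
```

```bash
python3 d.py .4389,.2737,.12; python3 -c "
from h import *
cv2.imwrite('pics/g.png',np.vstack([cv2.resize(imaging.get_image('scene')[100:250,210:360],None,fx=2,fy=2),cv2.resize(imaging.get_image('top')[130:280,210:360],None,fx=2,fy=2)]))"
```

```text
3.2 [0.5715 0.1707 0.0201] [ 3.1411e+00  2.6000e-03 -3.1065e+00] 0.0492 [ 0.19  0.72  1.61  0.    0.81 -1.42] [-1.5  0.7  9.7]
turn [0.0004 0.0026 0.0007]
.4389,.2737,.12 shift mm [ 128.7  107.7 -100.2]
```

View pics/g.png

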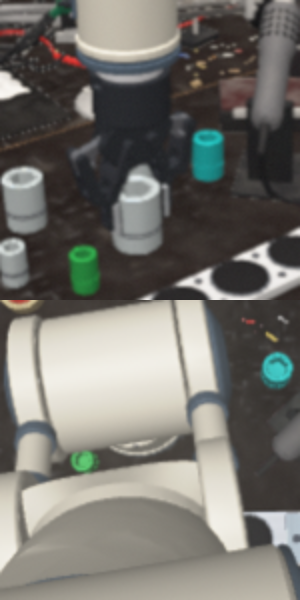

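XL is held between the jaws (width 49.2 mm, jaw centre y 0.1707 against 0.171 measured). Lift, carry, and lower, then check before release.

Request:
move_arm([
  [[0,0,-20],[0,0,0],40],
  [[0,0,-25],[0,0,0],40],
  [[0,0,-30],[0,0,0],40],
  [[0,0,-25],[0,0,0],40],
  [[10,10,0],[0,0,0],40],
])

```text
time: 3.8
tcp_pos: [0.5631, 0.18, 0.1224]
orientation: [3.141, 0.008, -3.108]
force: [0.8, 0.5, -3.2]
grip_width: 0.049
```

Request:
move_arm([
  [[27,22,0],[0,0,0],40],
  [[35,28,0],[0,0,0],40],
  [[35,28,0],[0,0,0],40],
  [[20.3,19.1,0],[0,0,0],40],
  [[0,0,0],[0,0,0],40],
])

```text
time: 4.3
tcp_pos: [0.4356, 0.2747, 0.118]
orientation: [-3.141, -0.002, -3.103]
force: [1.1, -0.4, -3.5]
grip_width: 0.049
```

Request:
move_arm([
  [[0,0,0],[0,0,0],40],
  [[0,0,25],[0,0,0],40],
  [[0,0,25],[0,0,0],40],
  [[0,0,15],[0,0,0],40],
  [[0,0,5],[0,0,0],40],
])

```text
time: 4.8
tcp_pos: [0.4395, 0.2721, 0.0468]
orientation: [-3.141, -0.002, -3.107]
force: [-0.1, 0.8, -3.7]
grip_width: 0.0491
```

```bash
python3 d.py .4389,.2737,.0351; python3 -c "
from h import *
crop('scene',170,180,180,120,4,'pics/p1.png')"
```

```text
4.8 [0.4395 0.2721 0.0468] [-3.1408e+00 -1.8000e-03 -3.1075e+00] 0.0491 [ 0.44  0.61  1.79 -0.    0.74 -1.17] [-0.1  0.8 -3.7]
turn [-0.0008 -0.0018 -0.0003]
.4389,.2737,.0351 shift mm [ 0.5  1.6 11.7]
```

View pics/p1.png

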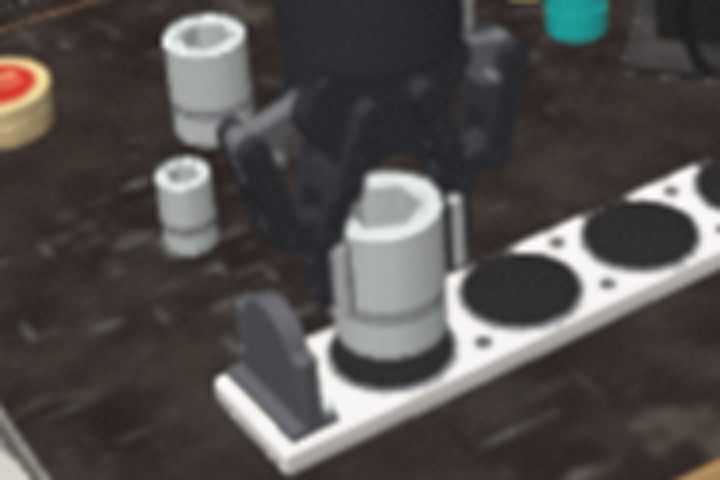

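XL hangs about 12 mm over the first pad (crop 392,355 against pad 392,345 at the lower depth), centred. Lowering, releasing, and withdrawing.

Request:
move_arm([
  [[0,1,7],[0,0,0],40],
  [[0,0,4],[0,0,0],40],
  [[0,0,0],[0,0,0],40],
  [[0,0,0],[0,0,0],40],
  [[0,0,0],[0,0,0],40],
])

```text
time: 5.35
tcp_pos: [0.4398, 0.2741, 0.0376]
orientation: [3.141, 0.001, -3.106]
force: [-0.3, 0.2, -4.1]
grip_width: 0.0491
```

```bash
python3 d.py .4389,.2737,.035
```

```text
5.35 [0.4398 0.2741 0.0376] [ 3.1413e+00  6.0000e-04 -3.1063e+00] 0.0491 [ 0.44  0.63  1.8  -0.    0.72 -1.16] [-0.3  0.2 -4.1]
turn [0.0003 0.0006 0.0008]
.4389,.2737,.035 shift mm [ 0.9 -0.4  2.6]
```

Request:
move_arm([
  [[0.5,0,2],[0,0,0],40],
  [[0,0,0],[0,0,0],40],
  [[0,0,0],[0,0,0],40],
  [[0,0,0],[0,0,0],40],
  [[0,0,0],[0,0,0],40],
])

```text
time: 5.85
tcp_pos: [0.4391, 0.274, 0.0353]
orientation: [-3.142, 0.0, -3.106]
force: [0.5, 0.0, -2.6]
grip_width: 0.0492
```

Request:
move_arm([
  [[0,0,1],[0,0,0],40],
  [[0,0,0],[0,0,0],40],
  [[0,0,0],[0,0,0],40],
  [[0,0,0],[0,0,0],40],
  [[0,0,0],[0,0,0],40],
])

```text
time: 6.35
tcp_pos: [0.4391, 0.274, 0.0351]
orientation: [3.141, 0.001, -3.106]
force: [-4.9, -1.9, 17.2]
grip_width: 0.0492
```

Contact felt (+17 N). Release, rise, go over L.

Request:
move_arm([
  [[0,0,0],[0,0,0],58],
  [[0,0,0],[0,0,0],58],
  [[0,0,-10],[0,0,0],58],
  [[0,0,-25],[0,0,0],58],
  [[0,0,-30],[0,0,0],58],
])

```text
time: 6.85
tcp_pos: [0.4386, 0.2737, 0.1]
orientation: [-3.141, -0.002, -3.106]
force: [0.5, -0.7, -0.2]
grip_width: 0.0581
```

Request:
move_arm([
  [[0,0,-30],[0,0,0],66],
  [[-30,-4,0],[0,0,0],66],
  [[-40,-6,0],[0,0,0],66],
  [[-40,-6,0],[0,0,0],66],
  [[-40,-6,0],[0,0,0],66],
])

```text
time: 7.35
tcp_pos: [0.5912, 0.257, 0.1302]
orientation: [3.141, 0.001, -3.106]
force: [-0.1, -0.2, 0.1]
grip_width: 0.0662
```

Request:
move_arm([
  [[-40,-6,0],[0,0,0],66],
  [[-37,-5,0],[0,0,0],66],
  [[0,0,0],[0,0,0],66],
  [[0,0,0],[0,0,0],66],
  [[0,0,0],[0,0,0],66],
])

```text
time: 7.85
tcp_pos: [0.6661, 0.2491, 0.1295]
orientation: [-3.141, -0.001, -3.106]
force: [-0.4, 0.1, 0.6]
grip_width: 0.0663
```

```bash
python3 d.py .6673,.2488,.014; python3 -c "
from h import *
cv2.imwrite('pics/top2.png',imaging.get_image('top'))
crop('scene',190,140,190,150,4,'pics/p2.png')"
```

```text
7.85 [0.6661 0.2491 0.1295] [-3.1415e+00 -9.0000e-04 -3.1061e+00] 0.0663 [ 0.27  0.71  1.21  0.    1.22 -1.33] [-0.4  0.1  0.6]
turn [-0.0001 -0.0009  0.0011]
.6673,.2488,.014 shift mm [ -1.3  -0.3 115.5]
```

View pics/p2.png

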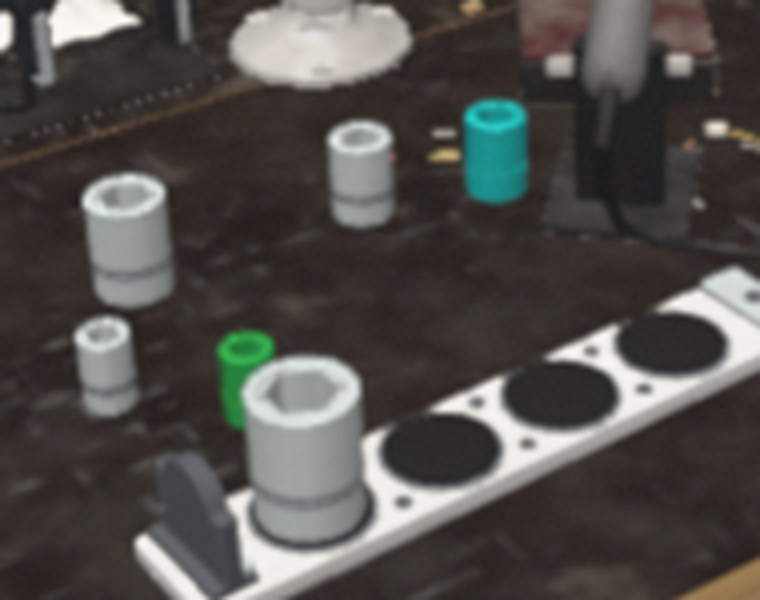

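XL stands upright and centred on its pad by the stop (crop 308,500). Now L.

Request:
move_arm([
  [[-1,0,30],[0,0,0],66],
  [[0,0,35],[0,0,0],66],
  [[0,0,30],[0,0,0],66],
  [[0,0,15],[0,0,0],66],
  [[0,0,5],[0,0,0],66],
])

```text
time: 8.45
tcp_pos: [0.667, 0.249, 0.0131]
orientation: [-3.141, -0.002, -3.106]
force: [-0.2, -0.2, 0.5]
grip_width: 0.0658
```

Request:
move_arm([
  [[0,0,0],[0,0,0],66],
  [[0,0,0],[0,0,0],32],
  [[0,0,0],[0,0,0],32],
  [[0,0,0],[0,0,0],32],
  [[0,0,0],[0,0,0],32],
])

```text
time: 8.95
tcp_pos: [0.6691, 0.2493, 0.0162]
orientation: [3.141, 0.003, -3.106]
force: [-1.2, -0.4, 7.6]
grip_width: 0.0413
```

Request:
move_arm([
  [[0,0,-20],[0,0,0],32],
  [[0,0,-25],[0,0,0],32],
  [[0,0,-30],[0,0,0],32],
  [[0,0,-25],[0,0,0],32],
  [[0,0,0],[0,0,0],32],
])

```text
time: 9.45
tcp_pos: [0.6702, 0.2497, 0.1189]
orientation: [3.14, 0.007, -3.106]
force: [1.3, -0.3, -2.8]
grip_width: 0.0405
```

```bash
python3 d.py .4414,.2041,.115
```

```text
9.45 [0.6702 0.2497 0.1189] [ 3.14    0.0067 -3.1063] 0.0405 [ 0.27  0.72  1.22  0.    1.19 -1.33] [ 1.3 -0.3 -2.8]
turn [0.0016 0.0067 0.0009]
.4414,.2041,.115 shift mm [230.3 -37.5   2.3]
```

Request:
move_arm([
  [[30,-5,0],[0,0,0],32],
  [[40,-6.5,0],[0,0,0],32],
  [[40,-6.5,0],[0,0,0],32],
  [[40,-6.5,0],[0,0,0],32],
  [[40,-6.5,0],[0,0,0],32],
])

```text
time: 9.95
tcp_pos: [0.4772, 0.2108, 0.1137]
orientation: [-3.141, -0.001, -3.106]
force: [-0.2, -0.0, -4.1]
grip_width: 0.041
```

Request:
move_arm([
  [[37,-6.1,0],[0,0,0],32],
  [[0,0,0],[0,0,0],32],
  [[0,0,0],[0,0,0],32],
  [[0,0,20],[0,0,0],32],
  [[0,0,20],[0,0,0],32],
])

```text
time: 10.45
tcp_pos: [0.4444, 0.2044, 0.074]
orientation: [3.141, 0.003, -3.107]
force: [-0.1, -0.0, -3.1]
grip_width: 0.0409
```

Request:
move_arm([
  [[0,0,15],[0,0,0],32],
  [[0,0,8],[0,0,0],32],
  [[0,0,0],[0,0,0],32],
  [[0,0,0],[0,0,0],32],
  [[0,0,0],[0,0,0],32],
])

```text
time: 10.95
tcp_pos: [0.4432, 0.2041, 0.0519]
orientation: [3.141, 0.001, -3.106]
force: [-0.6, 0.2, -3.2]
grip_width: 0.0406
```

```bash
python3 d.py .4414,.2041,.030; python3 -c "
from h import *
crop('scene',210,180,180,120,4,'pics/p3.png')"
```

```text
10.95 [0.4432 0.2041 0.0519] [ 3.1412e+00  1.3000e-03 -3.1064e+00] 0.0406 [ 0.31  0.58  1.86 -0.    0.7  -1.3 ] [-0.6  0.2 -3.2]
turn [0.0003 0.0013 0.0008]
.4414,.2041,.030 shift mm [ 1.8  0.  21.9]
```

View pics/p3.png

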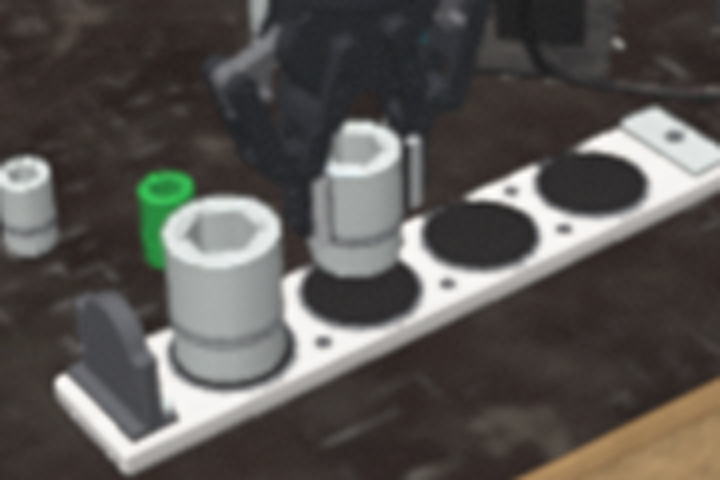

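L hangs over the second pad (crop 356,255 over pad 361,290), XL is clear. Lowering.

Request:
move_arm([
  [[0.8,0,12],[0,0,0],32],
  [[0,0,7],[0,0,0],32],
  [[0,0,1],[0,0,0],32],
  [[0,0,0],[0,0,0],32],
  [[0,0,0],[0,0,0],32],
])

```text
time: 11.5
tcp_pos: [0.4423, 0.2041, 0.0324]
orientation: [3.141, 0.002, -3.106]
force: [-2.9, -3.3, 20.3]
grip_width: 0.0404
```

Request:
move_arm([
  [[0,0,1],[0,0,0],32],
  [[0,0,0],[0,0,0],32],
  [[0,0,0],[0,0,0],32],
  [[0,0,0],[0,0,0],32],
  [[0,0,0],[0,0,0],32],
])

```text
time: 12.0
tcp_pos: [0.4425, 0.2041, 0.032]
orientation: [3.141, 0.003, -3.106]
force: [-6.5, -7.6, 37.9]
grip_width: 0.0408
```

Contact (+20 to 38 N). Back off, release, go to M.

Request:
move_arm([
  [[0,0,-1],[0,0,0],32],
  [[0,0,0],[0,0,0],48],
  [[0,0,0],[0,0,0],48],
  [[0,0,-10],[0,0,0],48],
  [[0,0,-25],[0,0,0],48],
])

```text
time: 12.5
tcp_pos: [0.4411, 0.2036, 0.066]
orientation: [-3.141, -0.002, -3.107]
force: [0.3, 0.7, 0.4]
grip_width: 0.0479
```

Request:
move_arm([
  [[0,0,-30],[0,0,0],48],
  [[0,0,-33],[0,0,0],58],
  [[-30,-14,0],[0,0,0],58],
  [[-38,-18,0],[0,0,0],58],
  [[-38,-18,0],[0,0,0],58],
])

```text
time: 13.0
tcp_pos: [0.5509, 0.1573, 0.1304]
orientation: [3.141, 0.001, -3.106]
force: [0.0, 0.8, -0.5]
grip_width: 0.058
```

Request:
move_arm([
  [[-38,-18,0],[0,0,0],58],
  [[-38,-18,0],[0,0,0],58],
  [[-34.6,-14.8,0],[0,0,0],58],
  [[0,0,0],[0,0,0],58],
  [[0,0,0],[0,0,0],58],
])

```text
time: 13.5
tcp_pos: [0.662, 0.1105, 0.1293]
orientation: [3.141, -0.0, -3.107]
force: [-0.4, 0.2, 0.0]
grip_width: 0.0583
```

```bash
python3 d.py .6619,.1107,.010; python3 -c "
from h import *
crop('scene',190,130,200,150,4,'pics/p4.png')"
```

```text
13.5 [0.662  0.1105 0.1293] [ 3.1415e+00 -1.0000e-04 -3.1072e+00] 0.0583 [ 0.08  0.66  1.33  0.    1.15 -1.53] [-0.4  0.2  0. ]
turn [ 0.0001 -0.0001  0.    ]
.6619,.1107,.010 shift mm [1.000e-01 2.000e-01 1.193e+02]
```

View pics/p4.png

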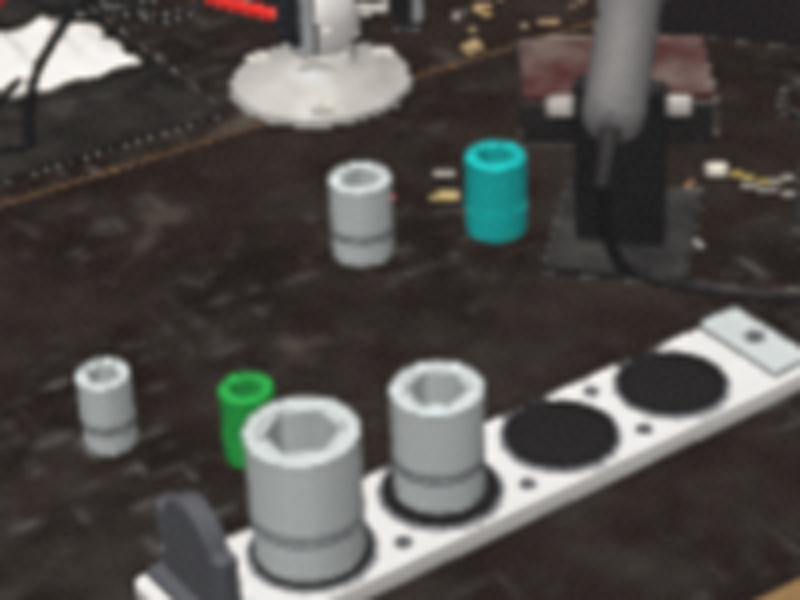

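L is upright on pad two (crop 437,490). Now M, with the jaws 58 mm open.

Request:
move_arm([
  [[0,0,30],[0,0,0],58],
  [[0,0,35],[0,0,0],58],
  [[0,0,30],[0,0,0],58],
  [[0,0,19],[0,0,0],58],
  [[0,0,5],[0,0,0],58],
])

```text
time: 14.05
tcp_pos: [0.6595, 0.1114, 0.0085]
orientation: [-3.142, -0.004, -3.106]
force: [-0.2, -1.3, 0.2]
grip_width: 0.0577
```

Request:
move_arm([
  [[0,0,0],[0,0,0],58],
  [[0,0,0],[0,0,0],25],
  [[0,0,0],[0,0,0],25],
  [[0,0,0],[0,0,0],25],
  [[0,0,0],[0,0,0],25],
])

```text
time: 14.55
tcp_pos: [0.6626, 0.1111, 0.012]
orientation: [3.141, 0.002, -3.106]
force: [-3.1, 1.1, 6.7]
grip_width: 0.0331
```

Request:
move_arm([
  [[0,0,-20],[0,0,0],25],
  [[0,0,-25],[0,0,0],25],
  [[0,0,-30],[0,0,0],25],
  [[0,0,-25],[0,0,0],25],
  [[0,0,0],[0,0,0],25],
])

```text
time: 15.05
tcp_pos: [0.6639, 0.111, 0.1149]
orientation: [3.141, 0.007, -3.106]
force: [1.4, 0.0, -1.8]
grip_width: 0.0333
```

```bash
python3 d.py .4437,.1344,.11
```

```text
15.05 [0.6639 0.111  0.1149] [ 3.1413  0.0068 -3.1063] 0.0333 [ 0.08  0.67  1.34  0.    1.12 -1.53] [ 1.4  0.  -1.8]
turn [0.0003 0.0068 0.0009]
.4437,.1344,.11 shift mm [219.3  31.1   3.4]
```

Request:
move_arm([
  [[30,4,0],[0,0,0],25],
  [[40,6,0],[0,0,0],25],
  [[40,6,0],[0,0,0],25],
  [[40,6,0],[0,0,0],25],
  [[40,6,0],[0,0,0],25],
])

```text
time: 15.55
tcp_pos: [0.4689, 0.1321, 0.1102]
orientation: [3.142, -0.0, -3.107]
force: [-0.1, 0.5, -2.4]
grip_width: 0.0331
```

Request:
move_arm([
  [[27.5,3,0],[0,0,0],25],
  [[0,0,0],[0,0,0],25],
  [[0,0,0],[0,0,0],25],
  [[0,0,20],[0,0,0],25],
  [[0,0,20],[0,0,0],25],
])

```text
time: 16.05
tcp_pos: [0.4453, 0.1342, 0.0701]
orientation: [3.141, 0.003, -3.107]
force: [-0.4, 0.4, -2.9]
grip_width: 0.0334
```

Request:
move_arm([
  [[0,0,20],[0,0,0],25],
  [[0,0,15],[0,0,0],25],
  [[0,0,4],[0,0,0],25],
  [[0,0,0],[0,0,0],25],
  [[0,0,0],[0,0,0],25],
])

```text
time: 16.55
tcp_pos: [0.444, 0.1342, 0.0317]
orientation: [3.141, 0.001, -3.107]
force: [0.6, -0.8, -3.0]
grip_width: 0.0332
```

```bash
python3 d.py .4437,.1344,.026
```

```text
16.55 [0.444  0.1342 0.0317] [ 3.1415e+00  9.0000e-04 -3.1065e+00] 0.0332 [ 0.16  0.6   1.93 -0.    0.61 -1.44] [ 0.6 -0.8 -3. ]
turn [0.0001 0.0009 0.0006]
.4437,.1344,.026 shift mm [0.3 0.3 5.7]
```

Request:
move_arm([
  [[0,0,3],[0,0,0],25],
  [[0,0,0],[0,0,0],25],
  [[0,0,0],[0,0,0],25],
  [[0,0,0],[0,0,0],25],
  [[0,0,0],[0,0,0],25],
])

```text
time: 17.05
tcp_pos: [0.4434, 0.1341, 0.0284]
orientation: [3.142, 0.0, -3.106]
force: [0.5, -0.7, -2.3]
grip_width: 0.0332
```

Request:
move_arm([
  [[0,0,1],[0,0,0],25],
  [[0,0,0],[0,0,0],25],
  [[0,0,0],[0,0,0],25],
  [[0,0,0],[0,0,0],25],
  [[0,0,0],[0,0,0],25],
])

```text
time: 17.55
tcp_pos: [0.4433, 0.1341, 0.0273]
orientation: [-3.142, -0.0, -3.106]
force: [0.5, 0.5, -2.1]
grip_width: 0.0335
```

Request:
move_arm([
  [[0,0,1],[0,0,0],25],
  [[0,0,0],[0,0,0],25],
  [[0,0,0],[0,0,0],25],
  [[0,0,0],[0,0,0],25],
  [[0,0,0],[0,0,0],25],
])

```text
time: 18.05
tcp_pos: [0.4435, 0.1341, 0.0269]
orientation: [3.142, 0.001, -3.106]
force: [-2.7, -2.5, 17.8]
grip_width: 0.0335
```

Request:
move_arm([
  [[0,0,0],[0,0,0],42],
  [[0,0,0],[0,0,0],42],
  [[0,0,-10],[0,0,0],42],
  [[0,0,-25],[0,0,0],42],
  [[0,0,-30],[0,0,0],42],
])

```text
time: 18.55
tcp_pos: [0.4427, 0.134, 0.092]
orientation: [-3.141, -0.002, -3.106]
force: [0.5, -0.3, 0.3]
grip_width: 0.042
```

Request:
move_arm([
  [[0,0,-38],[0,0,0],50],
  [[-21,24,0],[0,0,0],50],
  [[-25,29,0],[0,0,0],50],
  [[-25,29,0],[0,0,0],50],
  [[-25,29,0],[0,0,0],50],
])

```text
time: 19.05
tcp_pos: [0.536, 0.2497, 0.1303]
orientation: [3.141, 0.0, -3.106]
force: [0.9, -1.0, 0.6]
grip_width: 0.05
```

Request:
move_arm([
  [[-25,29,0],[0,0,0],50],
  [[-22.5,25.3,0],[0,0,0],50],
  [[0,0,0],[0,0,0],50],
  [[0,0,0],[0,0,0],50],
  [[0,0,0],[0,0,0],50],
])

```text
time: 19.55
tcp_pos: [0.5802, 0.3037, 0.1295]
orientation: [-3.141, -0.001, -3.107]
force: [0.0, -1.0, 0.6]
grip_width: 0.0503
```

```bash
python3 d.py .581,.3042,.008; python3 -c "
from h import *
crop('scene',190,150,200,150,4,'pics/p5.png')"
```

```text
19.55 [0.5802 0.3037 0.1295] [-3.1412e+00 -8.0000e-04 -3.1066e+00] 0.0503 [ 0.39  0.64  1.38 -0.    1.13 -1.21] [ 0.  -1.   0.6]
turn [-0.0004 -0.0008  0.0006]
.581,.3042,.008 shift mm [ -0.9   0.5 121.5]
```

View pics/p5.png

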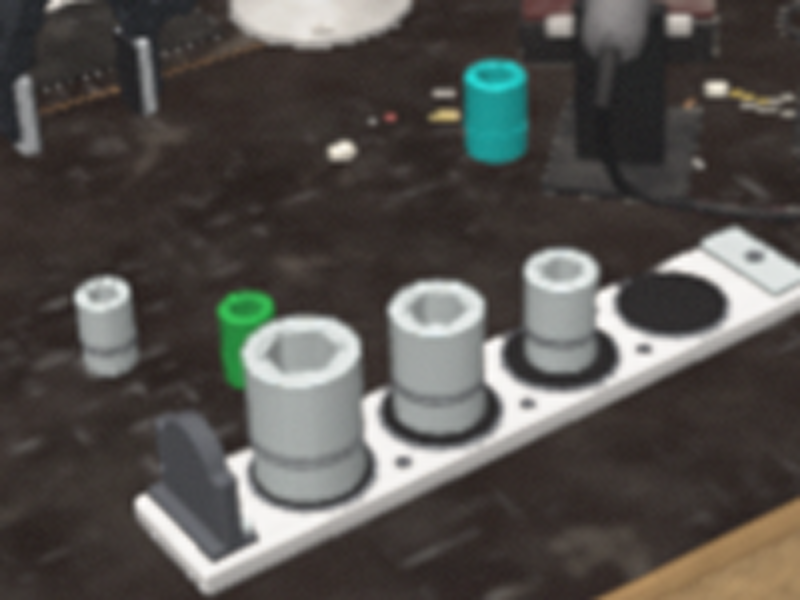

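M is upright on pad three (crop 560,350), the green and turquoise ones are untouched. Now S (105,345).

Request:
move_arm([
  [[-0.5,0.4,30],[0,0,0],50],
  [[0,0,35],[0,0,0],50],
  [[0,0,30],[0,0,0],50],
  [[0,0,20],[0,0,0],50],
  [[0,0,6],[0,0,0],50],
])

```text
time: 20.1
tcp_pos: [0.5798, 0.3036, 0.0065]
orientation: [-3.14, -0.003, -3.107]
force: [-0.5, 0.3, -0.5]
grip_width: 0.0505
```

Request:
move_arm([
  [[0,0,0],[0,0,0],50],
  [[0,0,0],[0,0,0],17],
  [[0,0,0],[0,0,0],17],
  [[0,0,0],[0,0,0],17],
  [[0,0,0],[0,0,0],17],
])

```text
time: 20.6
tcp_pos: [0.5821, 0.305, 0.0098]
orientation: [3.141, 0.002, -3.106]
force: [-0.6, -0.6, 7.4]
grip_width: 0.0237
```

Request:
move_arm([
  [[0,0,-20],[0,0,0],17],
  [[0,0,-25],[0,0,0],17],
  [[0,0,-30],[0,0,0],17],
  [[0,0,-25],[0,0,0],17],
  [[0,0,0],[0,0,0],17],
])

```text
time: 21.1
tcp_pos: [0.5834, 0.3057, 0.1128]
orientation: [3.139, 0.006, -3.106]
force: [0.1, 0.0, -0.3]
grip_width: 0.0239
```

```bash
python3 d.py .4462,.0649,.11
```

```text
21.1 [0.5834 0.3057 0.1128] [ 3.1392  0.0063 -3.1063] 0.0239 [ 0.39  0.66  1.39  0.    1.09 -1.21] [ 0.1  0.  -0.3]
turn [0.0024 0.0063 0.0009]
.4462,.0649,.11 shift mm [ 145.6 -235.8    1.3]
```

Request:
move_arm([
  [[18,-28,0],[0,0,0],17],
  [[22,-36,0],[0,0,0],17],
  [[22,-36,0],[0,0,0],17],
  [[22,-36,0],[0,0,0],17],
  [[22,-36,0],[0,0,0],17],
])

```text
time: 21.6
tcp_pos: [0.4804, 0.128, 0.1084]
orientation: [-3.142, 0.0, -3.106]
force: [1.1, -0.4, -1.0]
grip_width: 0.0239
```

Request:
move_arm([
  [[22,-36,0],[0,0,0],17],
  [[15.3,-27,0],[0,0,0],17],
  [[0,0,0],[0,0,0],17],
  [[0,0,0],[0,0,0],17],
  [[0,0,20],[0,0,0],17],
])

```text
time: 22.1
tcp_pos: [0.4486, 0.0654, 0.0897]
orientation: [3.142, 0.005, -3.106]
force: [0.7, -0.5, -2.4]
grip_width: 0.0236
```

Request:
move_arm([
  [[0,0,20],[0,0,0],17],
  [[0,0,20],[0,0,0],17],
  [[0,0,10],[0,0,0],17],
  [[0,0,0],[0,0,0],17],
  [[0,0,0],[0,0,0],17],
])

```text
time: 22.6
tcp_pos: [0.4468, 0.0653, 0.0386]
orientation: [3.142, 0.0, -3.106]
force: [0.2, -0.8, -0.3]
grip_width: 0.0244
```

```bash
python3 d.py .4462,.0649,.025; python3 -c "
from h import *
crop('scene',260,150,160,120,5,'pics/p6.png')"
```

```text
22.6 [0.4468 0.0653 0.0386] [ 3.1416e+00  2.0000e-04 -3.1058e+00] 0.0244 [ 0.01  0.58  1.96  0.    0.61 -1.59] [ 0.2 -0.8 -0.3]
turn [0.     0.0002 0.0014]
.4462,.0649,.025 shift mm [ 0.6 -0.4 13.6]
```

View pics/p6.png

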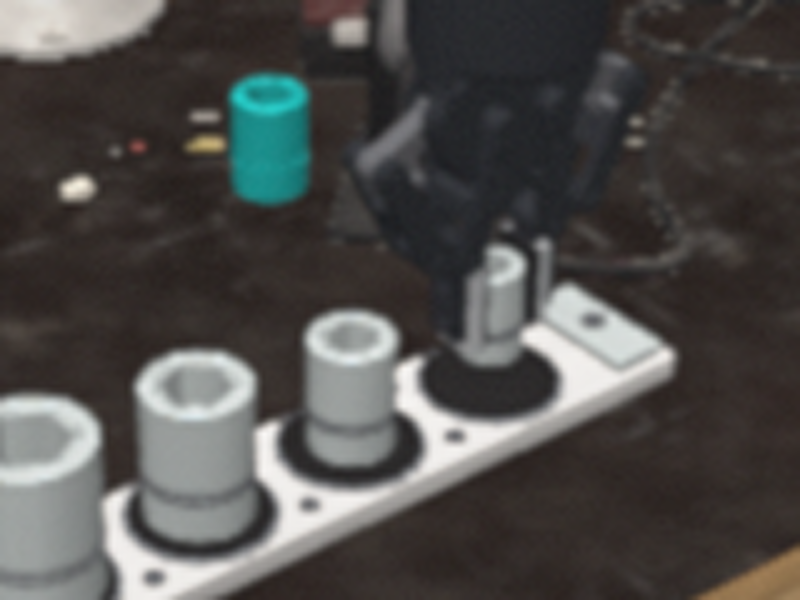

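S is held upright above pad four (crop 490,350 over pad 490,380). Lowering.

Request:
move_arm([
  [[0,0,8],[0,0,0],17],
  [[0,0,3],[0,0,0],17],
  [[0,0,1],[0,0,0],17],
  [[0,0,0],[0,0,0],17],
  [[0,0,0],[0,0,0],17],
])

```text
time: 23.15
tcp_pos: [0.4465, 0.0649, 0.0264]
orientation: [-3.142, -0.0, -3.106]
force: [-0.8, 0.3, -1.4]
grip_width: 0.024
```

Request:
move_arm([
  [[0,0,1],[0,0,0],17],
  [[0,0,0],[0,0,0],17],
  [[0,0,0],[0,0,0],17],
  [[0,0,0],[0,0,0],17],
  [[0,0,0],[0,0,0],17],
])

```text
time: 23.65
tcp_pos: [0.4465, 0.0649, 0.0253]
orientation: [3.142, 0.0, -3.106]
force: [-0.3, 0.6, -0.4]
grip_width: 0.0241
```

Request:
move_arm([
  [[0,0,0.7],[0,0,0],17],
  [[0,0,0],[0,0,0],17],
  [[0,0,0],[0,0,0],17],
  [[0,0,0],[0,0,0],17],
  [[0,0,0],[0,0,0],17],
])

```text
time: 24.15
tcp_pos: [0.4466, 0.0649, 0.0248]
orientation: [-3.142, 0.0, -3.106]
force: [-0.1, -1.7, 7.5]
grip_width: 0.0242
```

Request:
move_arm([
  [[0,0,0],[0,0,0],36],
  [[0,0,0],[0,0,0],36],
  [[0,0,-10],[0,0,0],36],
  [[0,0,-30],[0,0,0],36],
  [[0,0,-35],[0,0,0],36],
])

```text
time: 24.65
tcp_pos: [0.4457, 0.0649, 0.1004]
orientation: [3.142, -0.002, -3.106]
force: [0.8, -0.0, 0.2]
grip_width: 0.0359
```

Request:
move_arm([
  [[0,0,-45],[0,0,0],36],
  [[0,0,-45],[0,0,0],36],
  [[0,0,-10],[0,0,0],36],
  [[-20,30,0],[0,0,0],36],
  [[-20,30,0],[0,0,0],36],
])

```text
time: 25.15
tcp_pos: [0.4846, 0.1267, 0.2007]
orientation: [3.142, 0.001, -3.108]
force: [0.8, 0.3, -0.5]
grip_width: 0.0361
```

Request:
move_arm([
  [[-20,30,0],[0,0,0],36],
  [[-20,35,0],[0,0,0],36],
  [[-20,35,0],[0,0,0],36],
  [[-20,35,0],[0,0,0],36],
  [[-20,35,0],[0,0,0],36],
])

```text
time: 25.65
tcp_pos: [0.5784, 0.3011, 0.1996]
orientation: [-3.141, -0.001, -3.106]
force: [0.8, -0.5, 0.4]
grip_width: 0.0356
```

Request:
move_arm([
  [[-15,35,0],[0,0,0],36],
  [[0,40,0],[0,0,0],36],
  [[0,40,0],[0,0,0],36],
  [[0,40,0],[0,0,0],36],
  [[0,0,0],[0,0,0],36],
])

```text
time: 26.15
tcp_pos: [0.5862, 0.4596, 0.199]
orientation: [3.141, -0.001, -3.103]
force: [-0.2, -0.5, -0.1]
grip_width: 0.0362
```

```bash
python3 d.py; python3 -c "
from h import *
s=imaging.get_image('scene');t=imaging.get_image('top')
cv2.imwrite('pics/s9.png',s);cv2.imwrite('pics/t9.png',t)
crop('top',205,215,160,60,5,'/tmp/a.png',t);crop('scene',200,170,200,75,4,'/tmp/b.png',s[20:])
cv2.imwrite('pics/fin.png',np.vstack([cv2.imread('/tmp/a.png'),cv2.imread('/tmp/b.png')]))"
```

```text
26.15 [0.5862 0.4596 0.199 ] [ 3.1407e+00 -7.0000e-04 -3.1027e+00] 0.0362 [ 0.58  0.7   1.04  0.    1.4  -1.03] [-0.2 -0.5 -0.1]
turn [ 0.0009 -0.0007  0.0044]
```

View pics/fin.png

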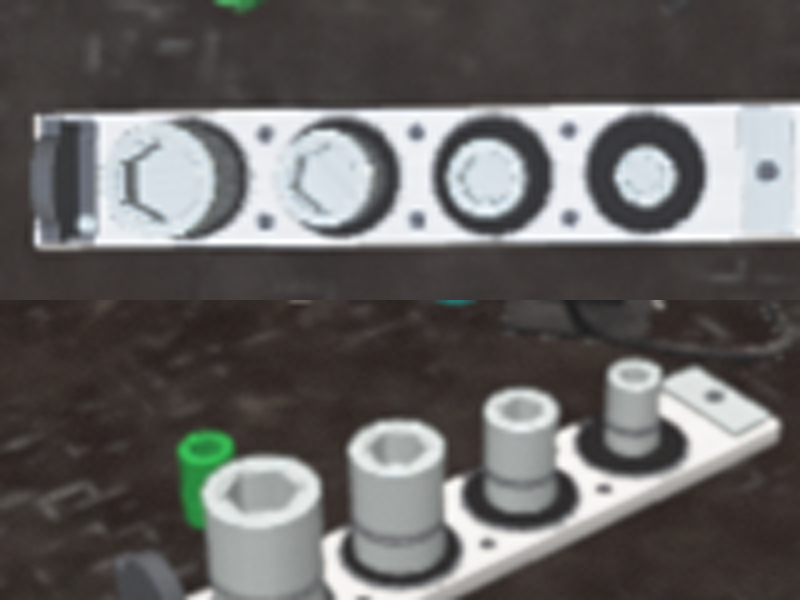

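All four stand on their pads in order. I'll check the centring from the rims: top crop (160,178), (325,178), (486,177), (645,177).

```bash
python3 - <<'E'
from h import *
f=lambda x,y,ox,oy,s:(ox+(x+.5)/s-.5,oy+(y+.5)/s-.5)
T=[((160,178),(262,191),(.4420,.2734),(.4358,.2739),.079),((325,178),(397,147),(.4443,.2036),(.4385,.2045),.071),((486,177),(521,109),(.4466,.1338),(.4408,.1349),.063),((645,177),(633,76),(.4492,.0638),(.4432,.0659),.055)]
for a,b,p,q,z in T:
    print('top err mm',((ray('top',f(*a,205,215,5),z)[:2]-p)*1e3).round(1),'scene',((ray('scene',f(*b,200,190,4),z)[:2]-q)*1e3).round(1))
# tape and decoys moved?
for n,o,w in(('top','top0','t9'),('scene','scene0','s9')):
    d=cv2.absdiff(cv2.imread(f'pics/{o}.png'),cv2.imread(f'pics/{w}.png')).max(2)
    for nm,(x,y,W,H) in dict(top=dict(tape=(410,240,50,45)),scene=dict(tape=(425,175,50,35),turq=(303,163,22,30)))[n].items(): print(n,nm,d[y:y+H,x:x+W].mean())
E
```

```text
top err mm [0.5 0.5] scene [0.2 0.9]
top err mm [0.1 0. ] scene [ 1.4 -0.3]
top err mm [-0.   0.6] scene [ 1.3 -0.4]
top err mm [-1.   1.4] scene [0.2 0.8]
top tape 24.81111111111111
scene tape 4.952
scene turq 6.506060606060606
```

View pics/t9.png

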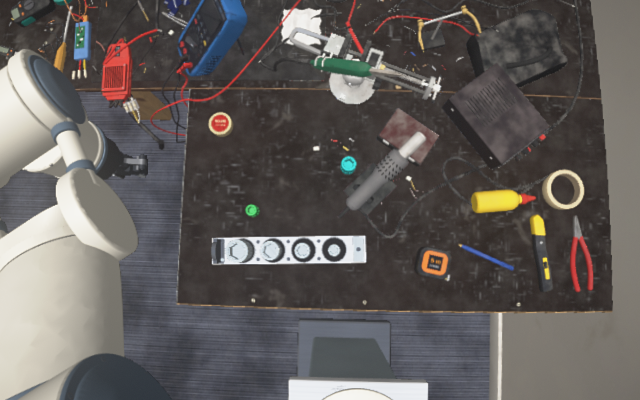

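The tape measure is still at (434,262) and both look-alikes are in place, so the difference number was probably just lighting. The arm is clear, so I'm handing in.

```bash
python3 -c "
from workcell import workorder
print(workorder.close_job())"
```

```text
the job is handed in; nothing more can be done
None
```

All four sockets are back on the rail in order of size: the largest next to the end stop, then each smaller one, with the smallest farthest away. They stand upright, mouth up, and I handed the job in at about 26 s with the arm clear of everything.

- **Centring:** checked against the pads' positions in each camera's own picture, the sockets are within about 1.7 mm of the pad centres in the top view and 1.4 mm in the scene view.
- **Camera disagreement:** the two cameras differ by a steady 5–6 mm in x. It affects sockets and pads alike, so I used their averages and kept the jaws along the rail for both pick and place, which cancelled it.
- **Grip width:** the smallest socket read about 24 mm in the jaws, 2 mm under its given size, while the others read about 1 mm under. It was placed upright all the same.
- **Tape measure and look-alikes:** the tape measure and the green and turquoise look-alikes appear unmoved in the final picture. A pixel-difference check on the tape measure in the top view came out high (25, against 5 in the scene view). I judged that by eye to be lighting, since its position in the picture is unchanged, and did not look into it further.
- **Forces:** the highest reading at the end of any move was about 38 N vertically, while pressing the second socket onto its pad.

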